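# Point out the next sample bottle and its vial, then log it

### The job

Show the overhead bench camera which sample is next: point down at the cap of the red-capped bottle with the fingertips about 2 cm above it and keep still there for 2 seconds, then do the same over the red-capped vial in the blue rack, and then press the green button down and let it up again to log the pair, ending clear of it. Touch no bottle, vial or rack at all, and do not bring the fingertips down low over any other cap: cross the bottles and vials at least 8 cm above them.

Things in the scene. Friction and masses are not known exactly. Their poses are not given: they have to be found in the camera images.
- red_bottle_cap (a point): Red-capped sample bottle: clear glass, 56 mm wide body, narrow neck, dark grey-brown soil at the bottom, a red disc (30 mm wide) on top; 112 mm tall, stands loose on the bench. The point is the centre of the top face of its cap, z up. The one to point at.
- red_vial_cap (a point): Red-capped vial: clear glass, 27 mm wide, with a red cap (28 mm wide, 14 mm high); 70 mm tall, stands loose in a place of the blue rack, cap top 78 mm above the bench. The point is the centre of the top face of its cap, z up. The one to point at.
- black_bottle_cap (a point): Black-capped sample bottle: clear glass, 56 mm wide body, narrow neck, dark grey-brown soil at the bottom, a black disc (30 mm wide) on top; 112 mm tall, stands loose on the bench. The point is the centre of the top face of its cap, z up. Leave alone.
- black_vial_cap (a point): Black-capped vial: clear glass, 27 mm wide, with a black cap (28 mm wide, 14 mm high); 70 mm tall, stands loose in a place of the blue rack, cap top 78 mm above the bench. The point is the centre of the top face of its cap, z up. Leave alone.
- yellow_bottle_cap (a point): Yellow-capped sample bottle: clear glass, 56 mm wide body, narrow neck, dark grey-brown soil at the bottom, a yellow disc (30 mm wide) on top; 112 mm tall, stands loose on the bench. The point is the centre of the top face of its cap, z up. Leave alone.
- yellow_vial_cap (a point): Yellow-capped vial: clear glass, 27 mm wide, with a yellow cap (28 mm wide, 14 mm high); 70 mm tall, stands loose in a place of the blue rack, cap top 78 mm above the bench. The point is the centre of the top face of its cap, z up. Leave alone.
- rack: Blue plastic vial rack, 70 x 180 mm and 44 mm high, fixed to the bench; three places in a row along its own y, 55 mm apart, a vial in each. Origin: centre of its underside. Leave alone.
- log_button_top (a point): Centre of the top of the green push button (34 mm wide) in its black housing, on a grey box 90 x 90 x 45 mm fixed to the bench. Pressed straight down.
- log_button (a joint): Travel of the green button in m: 0 is up, 0.006 is fully down; a spring of 4.5 N at full travel brings it back up. It counts as pressed beyond 0.004.

How it is judged:
On the way, in this order (a step that is already met when the one before it is completed fails the run):
1. the fingertips dwell just above the red-capped bottle's cap for 1.5 s (horizontal distance between the grasp point and red_bottle_cap below 0.02 m and z of the grasp point in the frame of red_bottle_cap between 0.021 and 0.075 m), for 1.5 s.
2. the fingertips dwell just above the red-capped vial's cap for 1.5 s (horizontal distance between the grasp point and red_vial_cap below 0.018 m and z of the grasp point in the frame of red_vial_cap between 0.021 and 0.075 m), for 1.5 s.
3. the green button is pressed (value of joint log_button above 0.004 m), for 0.05 s.
At the end, for the whole second after the job is handed in: The green button is up again (within 1 mm), and every bottle and vial stands upright (within 0.15 rad) within 10 mm of where it started (value of joint log_button below 0.001 m and distance of each of red_bottle_cap, black_bottle_cap, yellow_bottle_cap, red_vial_cap, black_vial_cap, yellow_vial_cap from where it was at the start of the episode below 0.01 m and angle between each of red_bottle_cap, black_bottle_cap, yellow_bottle_cap, red_vial_cap, black_vial_cap, yellow_vial_cap's own z axis and vertical below 0.15 rad); the robot touches nothing.
It fails at once if the robot touches a bottle, a vial or the rack (over 0.3 N) (contact force between any of the fingers, the arm and red_bottle above 0.3 N or contact force between any of the fingers, the arm and red_vial above 0.3 N or contact force between any of the fingers, the arm and black_bottle above 0.3 N or contact force between any of the fingers, the arm and black_vial above 0.3 N or contact force between any of the fingers, the arm and yellow_bottle above 0.3 N or contact force between any of the fingers, the arm and yellow_vial above 0.3 N or contact force between any of the fingers, the arm and rack above 0.3 N).
It fails at once if a bottle or vial is lifted, tipped or pushed more than 10 mm from its place (distance of any of red_bottle_cap, black_bottle_cap, yellow_bottle_cap, red_vial_cap, black_vial_cap, yellow_vial_cap from where it was at the start of the episode above 0.01 m).
It fails at once if the fingertips come low (the grasp point less than 75 mm) over the cap of a black or yellow bottle or vial, within 15 mm of its centre ((horizontal distance between the grasp point and black_bottle_cap below 0.015 m and z of the grasp point in the frame of black_bottle_cap between -0.02 and 0.075 m) or (horizontal distance between the grasp point and yellow_bottle_cap below 0.015 m and z of the grasp point in the frame of yellow_bottle_cap between -0.02 and 0.075 m) or (horizontal distance between the grasp point and black_vial_cap below 0.015 m and z of the grasp point in the frame of black_vial_cap between -0.02 and 0.075 m) or (horizontal distance between the grasp point and yellow_vial_cap below 0.015 m and z of the grasp point in the frame of yellow_vial_cap between -0.02 and 0.075 m)).
It also fails if it takes over 54 s, if anything falls off the work surface, if the arm or the gripper's body presses on something with over 40 N, if the wrist force passes 120 N, or if a joint passes its speed limit or range.

### The arm

A 6-joint arm with a two-finger parallel gripper is mounted at the origin on the work surface. World frame = base frame: x ahead of the robot, y to its left, z up, the work surface at z = 0. Lengths are in m, angles in rad, forces in N, time in s.
With the tool pointing down it reaches from about 0.35 to 0.85 m from the base axis. Payload 8.1 kg.
Tool frame: the origin (TCP) lies between the finger pads; the fingertips stand 25 mm ahead of it and the grasp point (between the pads) lies 6 mm ahead of it (robot.tip_extent is the distance from the TCP to the fingertips, in m); z points along the fingers, y is the direction in which the jaws open and shut (so a half turn about z gives the same grasp; the last joint's range is limited). The gripper opens to 93 mm and grips with 3 to 60 N. Pads are 15 mm wide; open, the fingers measure 128 mm over their backs; the gripper's body (75 mm by 188 mm) begins 65 mm behind the grasp point.
Start: joints at [-1.303, 0.13, 1.488, -0, 1.523, -0.085], TCP at [0.207, -0.563, 0.244] pointing down, gripper open.
Joint ranges: [-2.96, 2.96], [-0.89, 2.26], [0.02, 2.5], [-1.34, 4.48], [0, 2.73], [-2.66, 2.66]. Speed limits (rad/s): [2.39, 2.39, 2.79, 3.14, 3.14, 3.14].

### API

Orientations are given as a rotation vector (axis times angle).
In Python, from plant import robot gives the robot as it stands.
- The arm moves only by the tool drive_tool, never from a script. Its argument "increments" is a list of rows, each a list of 7 numbers: the closure, from 0 (fully open) to 1 (shut), then the shift along the world's x, y, z in units of 25 mm (1.0 is 25 mm), then the turn, a rotation vector about the world's x, y, z in rad. In form: [[gripper, dx, dy, dz, rx, ry, rz], ...]. A call has 1 to 20 rows; each row is the pose to reach, as a shift and turn from the pose commanded when the call began; what a row does not reach only later rows make up. A row lasts 1/12 s, in which the tool goes at most 41.7 mm and 7.16 degrees, less where a joint would pass 70% of its speed; a pose out of reach is approached as far as the arm can. A call with a gripper value outside its range is refused whole. The fingers move at their own pace and stop on an object; "squeeze" is the grip in N (left out, the last holds). Time passes only in rows, so rows that repeat a pose let the fingers close. It gives the time, the measured TCP pose, the force and the opening at its end, in the units of the state.
- robot.read_state(): the state, without advancing time (a new reading comes with each control period).
- robot.read_camera(name): name is "side" or "top"; returns a dict with "image" (480x640x3 uint8, red, green, blue), "fx", "fy", "cx", "cy" (pixels), "T" (4x4, takes a point from camera to world coordinates). Camera axes: x right, y down, z forward; pixel columns grow to the right and rows downward; lengths in m; the calibration is good to about 2 mm. A picture is of the moment at which its call begins. There is no depth.
- robot.close_job(): hands the job in, once; it reports no verdict.
The state is a dict: "t": time; "q": joint angles; "dq": joint speeds; "joint_torque": joint torques, N m; "tool_pos": TCP position; "orientation": TCP orientation; "force": force on the tool from outside, world axes, zero at the start; "wrist_torque": the same for the moment, N m; "opening": finger opening in m.
Only numpy, scipy, OpenCV 4.12 (cv2) and the standard library are available. Lean on these libraries where they do the work, as an engineer would, in place of code of your own. Each camera call takes 0.05 s, during which the arm holds its last target.

## Working session

There is one attempt and no reset: what is moved stays moved. The work goes in short steps, Python scripts to look and compute and a tool call to move; the robot and the scene stay as the last step left them, time stands still between calls to the robot, and variables do not carry over. Pictures are saved under pics/ and viewed, and the job is handed in when it is done.

Besides the shell and the picture viewer there is one more tool, called after "Call:" by a JSON object that holds its "method" and its "body", one argument or row to a line. drive_tool: Moves the arm, as the interface text tells. Its arguments: {"type":"object","properties":{"increments":{"type":"array"},"squeeze":{"type":"number"}},"required":["increments"]}

```bash
mkdir -p pics
python3 - <<'E'
from plant import robot
import cv2,numpy as np
for n in ("top","side"):
    c=robot.read_camera(n); cv2.imwrite(f"pics/{n}0.png",c["image"][...,::-1])
    print(n,c["fx"],c["cx"],c["cy"],np.round(c["T"],3).tolist())
s=robot.read_state();print(s["t"],s["tool_pos"],s["orientation"],s["force"],s["opening"],robot.tip_extent)
E
```

```text
top 519.1316247218668 320.1886085333382 241.00760328266287 [[0.007, -0.992, 0.123, 0.402], [-1.0, -0.007, 0.002, 0.046], [-0.001, -0.123, -0.992, 1.159], [0.0, 0.0, 0.0, 1.0]]
side 496.23885714479064 321.70818185730406 240.6054553880288 [[0.878, -0.347, 0.33, 0.227], [-0.479, -0.636, 0.605, -0.526], [-0.0, -0.689, -0.724, 0.762], [0.0, 0.0, 0.0, 1.0]]
0.1 [ 0.20721531 -0.56259127  0.24267856] [-3.09120381e+00 -5.51013298e-01  2.01147325e-04] [-0.8285503   0.71650966 -0.21676309] 0.09306736670557754 0.025
```

View pics/top0.png

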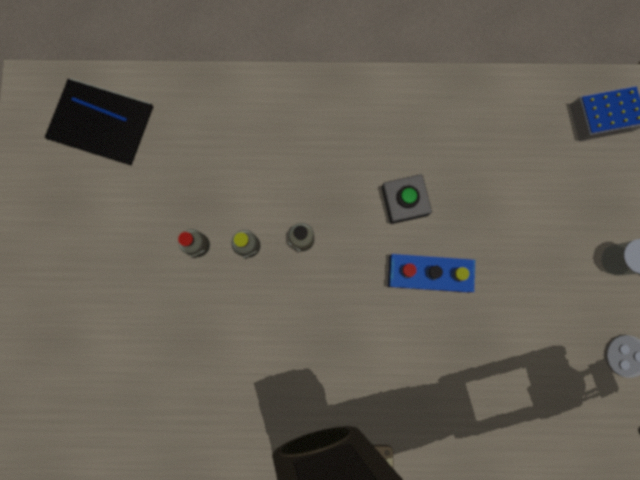

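View pics/side0.png

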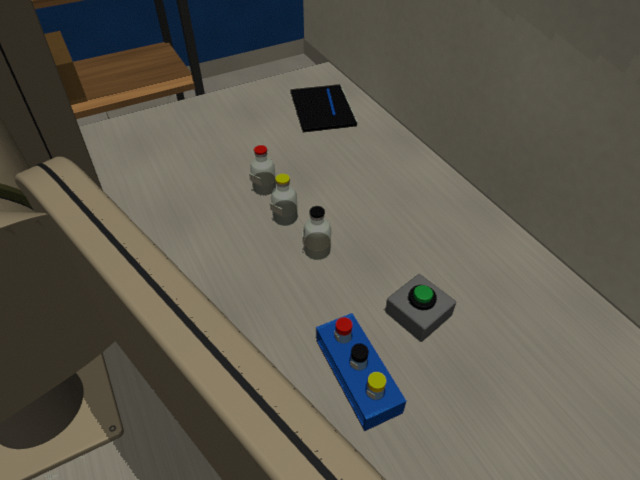

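The top view shows three bottles with caps near (186,239), (241,240) and (301,232). The rack caps are near (409,270), (434,272) and (462,273), and the green button is near (409,196). The side view shows all of them too, so I'll segment the colours and check one view against the other.

```bash
cat > h.py <<'E'
from plant import robot
import cv2,numpy as np
def ray(c,u,v,z):
    T=np.array(c["T"]);d=T[:3,:3]@[(u-c["cx"])/c["fx"],(v-c["cy"])/c["fy"],1];o=T[:3,3]
    return o+d*(z-o[2])/d[2]
def proj(c,p):
    T=np.array(c["T"]);q=T[:3,:3].T@(np.array(p)-T[:3,3]);return c["fx"]*q[0]/q[2]+c["cx"],c["fy"]*q[1]/q[2]+c["cy"]
def blobs(img):
    h=cv2.cvtColor(img,cv2.COLOR_RGB2HSV);out=[]
    for n,lo,hi in(("red",0,6),("red",172,180),("yel",25,35),("grn",50,75)):
        m=cv2.inRange(h,(lo,150,70),(hi,255,255))
        k,_,s,ce=cv2.connectedComponentsWithStats(m)
        out+=[(n,s[i,4],s[i,:4].tolist(),ce[i].round(1)) for i in range(1,k) if s[i,4]>25]
    return out
E
python3 - <<'E'
from h import *
for n in("top","side"):
    c=robot.read_camera(n)
    for b in blobs(c["image"]):
        u,v=b[3];print(n,b[0],b[1],b[2],b[3],[ray(c,u,v,z).round(4)[:2].tolist() for z in(.112,.078,.06)])
    if n=="top":
        for u,v,z in((301,232,.112),(434.5,271.5,.078)):print("black",ray(c,u,v,z).round(4))
    else:
        for u,v,z in((317,211.5,.112),(360,350,.078)):print("black",ray(c,u,v,z).round(4))
    im=c["image"]; x=(160,200,340,120) if n=="top" else (240,130,230,300)
    cr=im[x[1]:x[1]+x[3],x[0]:x[0]+x[2]]
    if n=="top": cr=im[170:300,170:490]
    cv2.imwrite(f"pics/{n}crop.png",cv2.resize(cr[...,::-1],None,fx=2.4 if n=="top" else 2,fy=2.4 if n=="top" else 2,interpolation=2))
E
```

```text
top red 155 [179, 232, 14, 14] [185.3 238.6] [[0.5344, 0.3216], [0.5387, 0.3306], [0.541, 0.3353]]
top red 95 [403, 265, 12, 11] [408.5 269.9] [[0.4741, -0.1312], [0.4764, -0.137], [0.4777, -0.14]]
top yel 153 [234, 233, 14, 14] [240.7 239.4] [[0.5336, 0.2089], [0.5379, 0.2142], [0.5402, 0.2171]]
top yel 111 [456, 268, 12, 12] [461.4 273.6] [[0.4674, -0.2377], [0.4695, -0.2469], [0.4707, -0.2518]]
top grn 177 [402, 188, 15, 15] [408.9 195. ] [[0.628, -0.1341], [0.6354, -0.14], [0.6393, -0.143]]
black [0.5497 0.0866 0.112 ]
black [ 0.4735 -0.191   0.078 ]
side red 97 [254, 145, 13, 10] [260.1 149.2] [[0.5367, 0.324], [0.5529, 0.3685], [0.5615, 0.3921]]
side red 185 [337, 318, 14, 17] [343.7 325.8] [[0.4652, -0.1601], [0.4777, -0.141], [0.4843, -0.1308]]
side yel 114 [275, 174, 15, 10] [282.  178.3] [[0.5358, 0.2106], [0.552, 0.2492], [0.5605, 0.2696]]
side yel 246 [368, 372, 18, 17] [376.4 380.4] [[0.4594, -0.2621], [0.4716, -0.2483], [0.478, -0.241]]
side grn 220 [414, 285, 19, 16] [423.2 292.4] [[0.6128, -0.1665], [0.633, -0.1477], [0.6437, -0.1377]]
black [0.5517 0.0884 0.112 ]
black [ 0.4773 -0.1922  0.078 ]
```

View pics/topcrop.png

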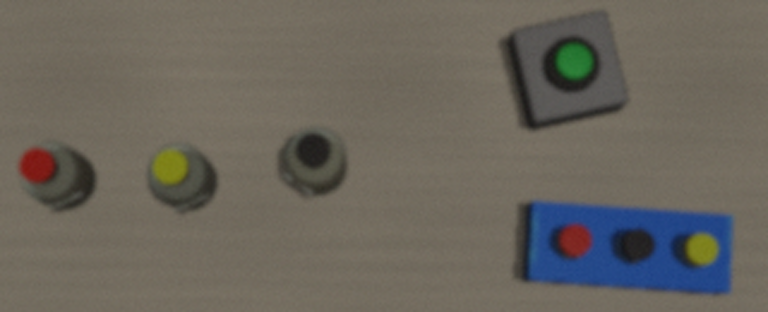

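View pics/sidecrop.png

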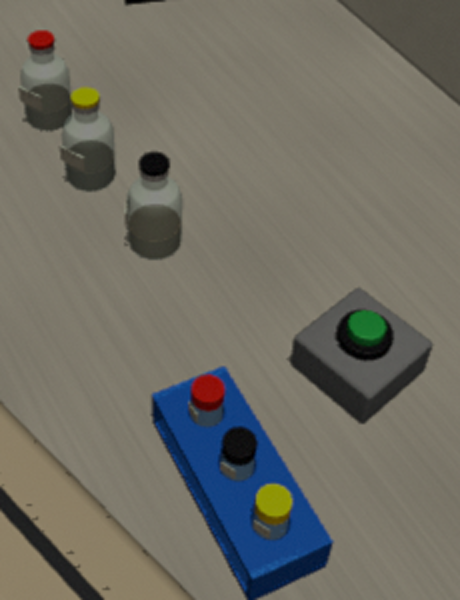

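Both views agree within about 3 mm, and the vials come out 110 mm apart end to end, as they should. My estimates:
- Red bottle: (0.535, 0.322)
- Red vial: (0.476, -0.138)
- Button: (0.637, -0.142, ~0.067)

I'll shut the fingers and travel at about z = 0.30.

Call:
{"method": "drive_tool", "body": {
  "increments": [
    [1,0,0,0.8,0,0,0],
    [1,0,0,1.6,0,0,0],
    [1,0,0,2.4,0,0,0],
    [1,0.6,0.8,2.4,0,0,0],
    [1,1.3,1.7,2.4,0,0,0],
    [1,2,2.6,2.4,0,0,0],
    [1,2.7,3.5,2.4,0,0,0],
    [1,3.4,4.4,2.4,0,0,0],
    [1,4.1,5.3,2.4,0,0,0],
    [1,4.8,6.2,2.4,0,0,0],
    [1,5.5,7.1,2.4,0,0,0],
    [1,6.2,8,2.4,0,0,0],
    [1,6.9,8.9,2.4,0,0,0],
    [1,7.6,9.8,2.4,0,0,0],
    [1,8.3,10.7,2.4,0,0,0],
    [1,9,11.6,2.4,0,0,0],
    [1,9.7,12.5,2.4,0,0,0],
    [1,10.4,13.4,2.4,0,0,0],
    [1,10.9,14.3,2.4,0,0,0],
    [1,10.9,14.5,2.4,0,0,0]
  ]
}}

```text
t: 1.87
tool_pos: [0.4814, -0.1974, 0.3033]
orientation: [-3.091, -0.556, -0.001]
force: [-0.1, 0.1, 0.7]
opening: 0.0008
```

Call:
{"method": "drive_tool", "body": {
  "increments": [
    [1,0.1,0.6,0,0,0,0],
    [1,0.2,1.6,0,0,0,0],
    [1,0.3,2.8,0,0,0,0],
    [1,0.4,4,0,0,0,0],
    [1,0.5,5.2,0,0,0,0],
    [1,0.7,6.4,0,0,0,0],
    [1,0.8,7.6,0,0,0,0],
    [1,0.9,8.8,0,0,0,0],
    [1,1,10,0,0,0,0],
    [1,1.2,11.2,0,0,0,0],
    [1,1.3,12.4,0,0,0,0],
    [1,1.4,13.6,0,0,0,0],
    [1,1.5,14.8,0,0,0,0],
    [1,1.7,16,0,0,0,0],
    [1,1.8,17.2,0,0,0,0],
    [1,1.9,18.4,0,0,0,0],
    [1,2,19.4,0,0,0,0],
    [1,2.1,20.2,0,0,0,0],
    [1,2.15,20.7,0,0,0,0],
    [1,2.15,20.8,0,0,0,0]
  ]
}}

```text
t: 3.53
tool_pos: [0.5334, 0.3207, 0.3031]
orientation: [3.092, 0.554, -0.001]
force: [-0.2, 0.1, 0.7]
opening: 0.0001
```

Run:
```python
from h import *
for n in("top","side"):
    c=robot.read_camera(n); cv2.imwrite(f"pics/{n}1.png",c["image"][...,::-1])
    for b in blobs(c["image"]): print(n,b)
s=robot.read_state();print(s["t"],s["tool_pos"],s["q"])
```

```text
top ('red', np.int32(157), [178, 232, 15, 14], array([185.2, 238.6]))
top ('red', np.int32(92), [404, 265, 11, 11], array([408.8, 270. ]))
top ('yel', np.int32(153), [234, 233, 14, 14], array([240.7, 239.4]))
top ('yel', np.int32(110), [456, 268, 12, 12], array([461.4, 273.5]))
top ('grn', np.int32(177), [402, 188, 15, 15], array([408.8, 195.1]))
side ('red', np.int32(94), [254, 145, 13, 10], array([260.1, 149.1]))
side ('red', np.int32(183), [337, 318, 14, 17], array([343.7, 325.8]))
side ('yel', np.int32(119), [275, 173, 15, 11], array([282.2, 178.2]))
side ('yel', np.int32(246), [368, 372, 18, 17], array([376.5, 380.3]))
side ('grn', np.int32(220), [414, 285, 19, 16], array([423.1, 292.3]))
3.6333 [0.53359603 0.31900189 0.30331679] [ 4.56630484e-01  1.73286654e-01  1.33318252e+00 -4.50747048e-04
  1.63590045e+00  1.67420135e+00]
```

View pics/side1.png

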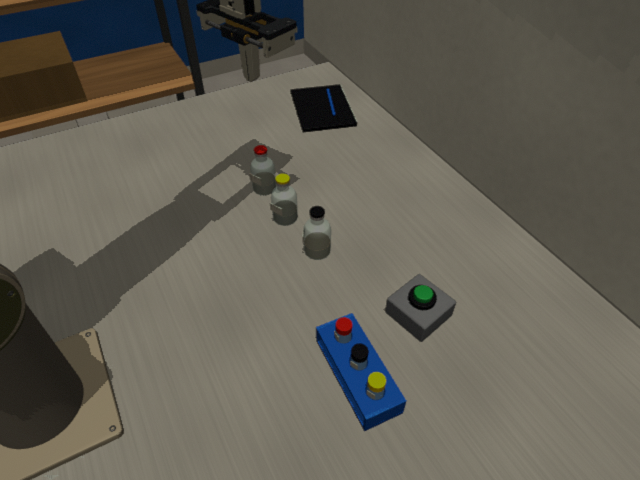

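The side view shows the closed fingers at about (251,78), above the red bottle cap at (260,149). I'll check that against the projection and look at the top view.

Run:
```python
from h import *
c=robot.read_camera("side");s=robot.read_state();p=s["tool_pos"]
print(p,proj(c,p-[0,0,.025]),proj(c,[.535,.3225,.112]))
```

```text
[0.53370066 0.31847256 0.30350467] (np.float64(252.06860423003582), np.float64(80.49869611520387)) (np.float64(259.6568190428751), np.float64(149.78758672735728))
```

View pics/top1.png

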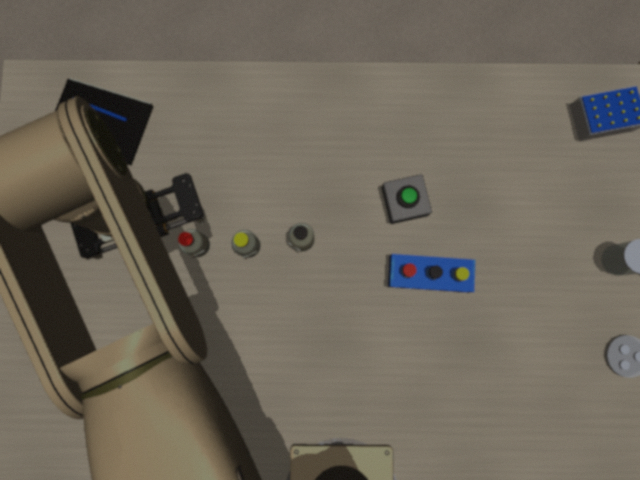

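The projected fingertip (252,80) matches the picture. Now I'll descend to about 2 cm of fingertip clearance and hold.

Call:
{"method": "drive_tool", "body": {
  "increments": [
    [1,0,0.1,-0.4,0,0,0],
    [1,0,0.1,-1,0,0,0],
    [1,0,0.1,-1.7,0,0,0],
    [1,0,0.1,-2.4,0,0,0],
    [1,0,0.1,-3.1,0,0,0],
    [1,0,0.1,-3.8,0,0,0],
    [1,0,0.1,-4.4,0,0,0],
    [1,0,0.1,-4.9,0,0,0],
    [1,0,0.1,-5.3,0,0,0],
    [1,0,0.1,-5.6,0,0,0],
    [1,0,0.1,-5.8,0,0,0],
    [1,0,0.1,-5.8,0,0,0]
  ]
}}

```text
t: 4.68
tool_pos: [0.5332, 0.3216, 0.1576]
orientation: [3.093, 0.551, -0.002]
force: [0.7, -0.4, 0.5]
opening: 0.0003
```

Run:
```python
from h import *
c=robot.read_camera("side"); cv2.imwrite("pics/side2.png",cv2.resize(c["image"][50:250,150:400,::-1],None,fx=3,fy=3))
s=robot.read_state();print(s["t"],s["tool_pos"],s["force"])
```

```text
4.7333 [0.53358567 0.3218246  0.15852132] [-0.32940312 -0.9391744  -0.07924972]
```

View pics/side2.png

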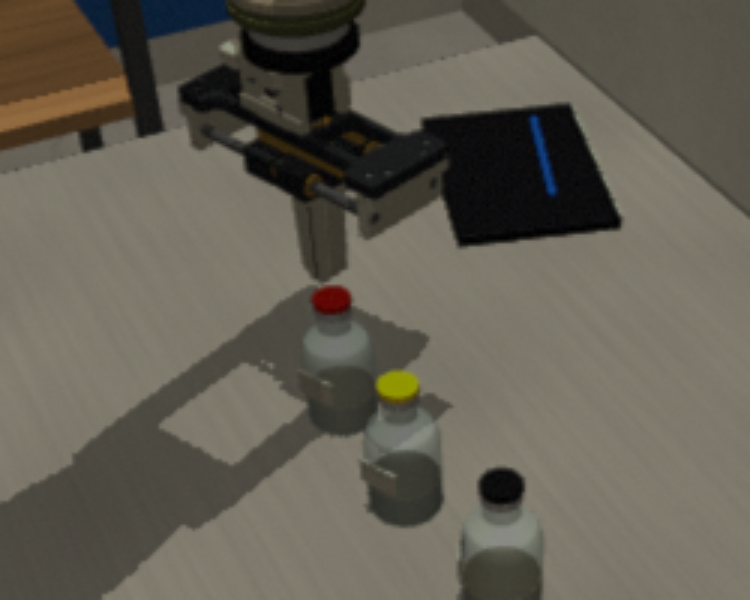

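The fingertips (crop 322,278) sit just above the red cap (crop 331,300) with a visible gap. I'll hold for about 2.5 s, then rise.

Call:
{"method": "drive_tool", "body": {
  "increments": [
    [1,0,0,0,0,0,0],
    [1,0,0,0,0,0,0],
    [1,0,0,0,0,0,0],
    [1,0,0,0,0,0,0],
    [1,0,0,0,0,0,0],
    [1,0,0,0,0,0,0],
    [1,0,0,0,0,0,0],
    [1,0,0,0,0,0,0],
    [1,0,0,0,0,0,0],
    [1,0,0,0,0,0,0],
    [1,0,0,0,0,0,0],
    [1,0,0,0,0,0,0],
    [1,0,0,0,0,0,0],
    [1,0,0,0,0,0,0],
    [1,0,0,0,0,0,0],
    [1,0,0,0,0,0,0],
    [1,0,0,0,0,0,0],
    [1,0,0,0,0,0,0],
    [1,0,0,0,0,0,0],
    [1,0,0,0,0,0,0]
  ]
}}

```text
t: 6.4
tool_pos: [0.5336, 0.322, 0.1586]
orientation: [3.093, 0.551, -0.0]
force: [0.5, 0.2, 1.3]
opening: 0.0003
```

Call:
{"method": "drive_tool", "body": {
  "increments": [
    [1,0,0,0,0,0,0],
    [1,0,0,0,0,0,0],
    [1,0,0,0,0,0,0],
    [1,0,0,0,0,0,0],
    [1,0,0,0,0,0,0],
    [1,0,0,0,0,0,0],
    [1,0,0,0,0,0,0],
    [1,0,0,0,0,0,0],
    [1,0,0,0,0,0,0],
    [1,0,0,0,0,0,0],
    [1,0,0,0.4,0,0,0],
    [1,0,0,1,0,0,0],
    [1,0,0,1.7,0,0,0],
    [1,0,0,2.4,0,0,0],
    [1,0,0,3.1,0,0,0],
    [1,0,0,3.8,0,0,0],
    [1,0,0,4.5,0,0,0],
    [1,0,0,5.2,0,0,0],
    [1,0,0,5.8,0,0,0],
    [1,0,0,5.8,0,0,0]
  ]
}}

```text
t: 8.07
tool_pos: [0.5349, 0.3226, 0.3089]
orientation: [-3.091, -0.551, -0.01]
force: [-0.2, 0.4, 1.3]
opening: 0.0008
```

Call:
{"method": "drive_tool", "body": {
  "increments": [
    [1,-0.1,-0.6,0,0,0,0],
    [1,-0.2,-1.5,0,0,0,0],
    [1,-0.3,-2.6,0,0,0,0],
    [1,-0.5,-3.7,0,0,0,0],
    [1,-0.6,-4.8,0,0,0,0],
    [1,-0.7,-5.9,0,0,0,0],
    [1,-0.9,-7,0,0,0,0],
    [1,-1,-8.1,0,0,0,0],
    [1,-1.1,-9.2,0,0,0,0],
    [1,-1.3,-10.3,0,0,0,0],
    [1,-1.4,-11.4,0,0,0,0],
    [1,-1.5,-12.5,0,0,0,0],
    [1,-1.7,-13.6,0,0,0,0],
    [1,-1.8,-14.7,0,0,0,0],
    [1,-1.9,-15.8,0,0,0,0],
    [1,-2.1,-16.9,0,0,0,0],
    [1,-2.2,-17.7,0,0,0,0],
    [1,-2.3,-18.2,0,0,0,0],
    [1,-2.3,-18.4,0,0,0,0],
    [1,-2.3,-18.4,0,0,0,0]
  ]
}}

```text
t: 9.73
tool_pos: [0.4758, -0.1388, 0.3031]
orientation: [-3.093, -0.549, 0.001]
force: [0.0, -0.9, -0.1]
opening: 0.0004
```

Run:
```python
from h import *
c=robot.read_camera("side"); cv2.imwrite("pics/side3.png",c["image"][...,::-1])
for b in blobs(c["image"]): print(b)
s=robot.read_state();print(s["t"],s["tool_pos"],s["force"])
```

```text
('red', np.int32(102), [254, 145, 13, 10], array([260.1, 149.5]))
('red', np.int32(199), [336, 318, 15, 17], array([343.4, 326.1]))
('yel', np.int32(86), [275, 175, 15, 9], array([281.7, 179.2]))
('yel', np.int32(245), [368, 372, 18, 17], array([376.5, 380.3]))
('grn', np.int32(226), [414, 285, 19, 16], array([423.2, 292.5]))
9.7833 [ 0.47597798 -0.13802159  0.30326791] [-0.63376235  0.31136602 -0.01296117]
```

View pics/side3.png

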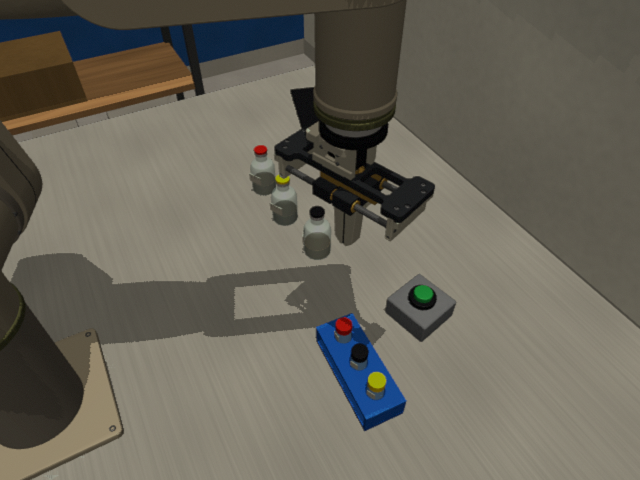

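The gripper is over the rack end and all the caps are where they were. I'll descend over the red vial, with the TCP going to about 0.125.

Call:
{"method": "drive_tool", "body": {
  "increments": [
    [1,0,0,-0.4,0,0,0],
    [1,0,0,-1,0,0,0],
    [1,0,0,-1.7,0,0,0],
    [1,0,0,-2.4,0,0,0],
    [1,0,0,-3.1,0,0,0],
    [1,0,0,-3.8,0,0,0],
    [1,0,0,-4.5,0,0,0],
    [1,0,0,-5.2,0,0,0],
    [1,0,0,-5.8,0,0,0],
    [1,0,0,-6.3,0,0,0],
    [1,0,0,-6.7,0,0,0],
    [1,0,0,-7,0,0,0],
    [1,0,0,-7.1,0,0,0],
    [1,0,0,-7.1,0,0,0]
  ]
}}

```text
t: 10.95
tool_pos: [0.4759, -0.1377, 0.1256]
orientation: [-3.092, -0.552, 0.001]
force: [-0.9, -0.2, -0.8]
opening: 0.0003
```

Run:
```python
from h import *
c=robot.read_camera("side"); cv2.imwrite("pics/side4.png",cv2.resize(c["image"][200:400,250:500,::-1],None,fx=3,fy=3))
s=robot.read_state();print(s["t"],s["tool_pos"],s["force"])
```

```text
11.0 [ 0.47629776 -0.13799812  0.12638716] [0.11798647 0.03027001 0.54229179]
```

View pics/side4.png

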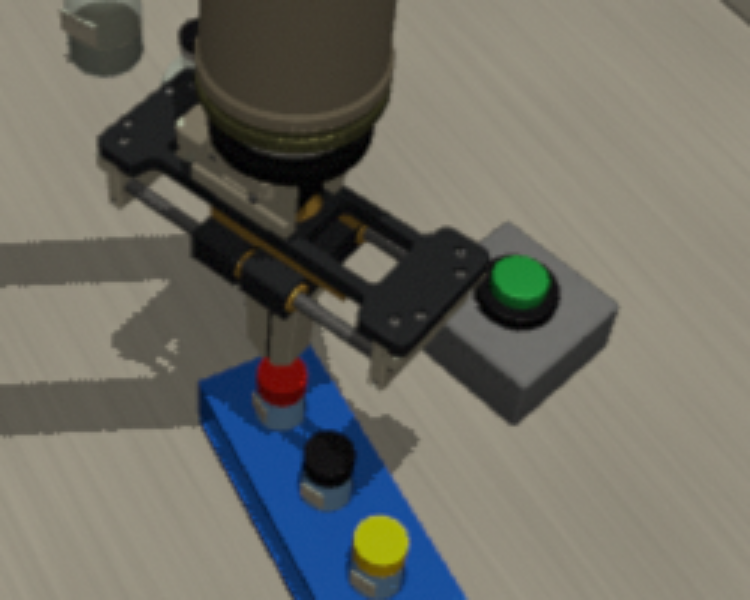

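The fingertips end near crop (285,360), which looks close to the cap. I'll check the projection before holding.

Run:
```python
from h import *
c=robot.read_camera("side");s=robot.read_state();p=s["tool_pos"]
for q in(p-[0,0,.025],[.4765,-.138,.078],[.4765,-.138,.064]):
    u,v=proj(c,q);print(round((u-250)*3),round((v-200)*3))
print(blobs(c["image"])[:3])
cv2.imwrite("pics/side5.png",cv2.resize(c["image"][290:350,310:380,::-1],None,fx=10,fy=10,interpolation=0))
```

```text
278 349
276 374
276 389
[('red', np.int32(175), [337, 319, 14, 16], array([343.6, 326.7])), ('yel', np.int32(114), [275, 174, 15, 10], array([282. , 178.3])), ('yel', np.int32(245), [368, 372, 18, 17], array([376.5, 380.3]))]
```

View pics/side5.png

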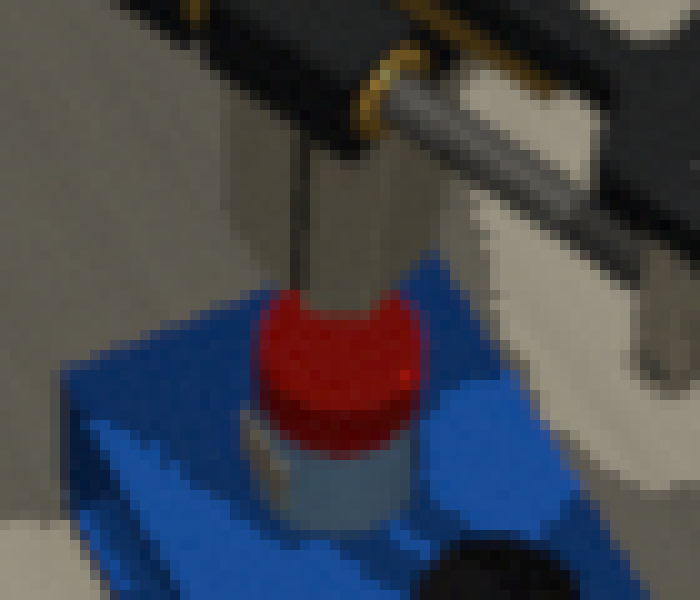

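The cap top centre is predicted at crop (276,374) and seen at about (282,375). The finger end fits a tip about 22 mm up, since the corner nearest the camera hangs lower in the picture. Force is near zero. Holding now, then rising.

Call:
{"method": "drive_tool", "body": {
  "increments": [
    [1,0,0,0,0,0,0],
    [1,0,0,0,0,0,0],
    [1,0,0,0,0,0,0],
    [1,0,0,0,0,0,0],
    [1,0,0,0,0,0,0],
    [1,0,0,0,0,0,0],
    [1,0,0,0,0,0,0],
    [1,0,0,0,0,0,0],
    [1,0,0,0,0,0,0],
    [1,0,0,0,0,0,0],
    [1,0,0,0,0,0,0],
    [1,0,0,0,0,0,0],
    [1,0,0,0,0,0,0],
    [1,0,0,0,0,0,0],
    [1,0,0,0,0,0,0],
    [1,0,0,0,0,0,0],
    [1,0,0,0,0,0,0],
    [1,0,0,0,0,0,0],
    [1,0,0,0,0,0,0],
    [1,0,0,0,0,0,0]
  ]
}}

```text
t: 12.72
tool_pos: [0.4761, -0.138, 0.1261]
orientation: [-3.093, -0.551, -0.0]
force: [0.5, 0.2, 0.0]
opening: 0.0001
```

Call:
{"method": "drive_tool", "body": {
  "increments": [
    [1,0,0,0,0,0,0],
    [1,0,0,0,0,0,0],
    [1,0,0,0,0,0,0],
    [1,0,0,0,0,0,0],
    [1,0,0,0,0,0,0],
    [1,0,0,0,0,0,0],
    [1,0,0,0,0,0,0],
    [1,0,0,0,0,0,0],
    [1,0,0,0,0,0,0],
    [1,0,0,0,0,0,0],
    [1,0,0,0.4,0,0,0],
    [1,0,0,1,0,0,0],
    [1,0,0,1.7,0,0,0],
    [1,0,0,2.4,0,0,0],
    [1,0,0,3.1,0,0,0],
    [1,0,0,3.8,0,0,0],
    [1,0,0,4.3,0,0,0],
    [1,0,0,4.6,0,0,0],
    [1,0,0,4.8,0,0,0],
    [1,0,0,4.8,0,0,0]
  ]
}}

```text
t: 14.38
tool_pos: [0.4765, -0.1382, 0.2471]
orientation: [3.092, 0.551, 0.002]
force: [-0.2, 0.8, -0.6]
opening: 0.0002
```

Call:
{"method": "drive_tool", "body": {
  "increments": [
    [1,0.4,0,0,0,0,0],
    [1,1,0,0,0,0,0],
    [1,1.8,0,0,0,0,0],
    [1,2.6,-0.1,0,0,0,0],
    [1,3.4,-0.1,0,0,0,0],
    [1,4.2,-0.1,0,0,0,0],
    [1,5,-0.1,0,0,0,0],
    [1,5.7,-0.15,0,0,0,0],
    [1,6.2,-0.15,0,0,0,0],
    [1,6.4,-0.15,0,0,0,0],
    [1,6.4,-0.15,-0.5,0,0,0],
    [1,6.4,-0.15,-1.2,0,0,0],
    [1,6.4,-0.15,-2,0,0,0],
    [1,6.4,-0.15,-2.8,0,0,0],
    [1,6.4,-0.15,-3.6,0,0,0],
    [1,6.4,-0.15,-4.3,0,0,0],
    [1,6.4,-0.15,-4.8,0,0,0],
    [1,6.4,-0.15,-5,0,0,0],
    [1,6.4,-0.15,-5,0,0,0],
    [1,6.4,-0.15,-5,0,0,0]
  ]
}}

```text
t: 16.05
tool_pos: [0.636, -0.1419, 0.1215]
orientation: [3.093, 0.551, 0.0]
force: [0.3, -1.3, 0.3]
opening: 0.0004
```

Run:
```python
from h import *
c=robot.read_camera("side"); cv2.imwrite("pics/side6.png",cv2.resize(c["image"][200:400,300:550,::-1],None,fx=3,fy=3))
s=robot.read_state();print(s["t"],s["tool_pos"],s["force"]);print([b[3] for b in blobs(c["image"])])
```

```text
16.1 [ 0.63660668 -0.14200414  0.12231558] [-0.36580086 -0.03887464 -0.24443286]
[array([260.1, 149.5]), array([343.5, 326.1]), array([282. , 178.3]), array([376.4, 380.4]), array([423.4, 292.6])]
```

View pics/side6.png

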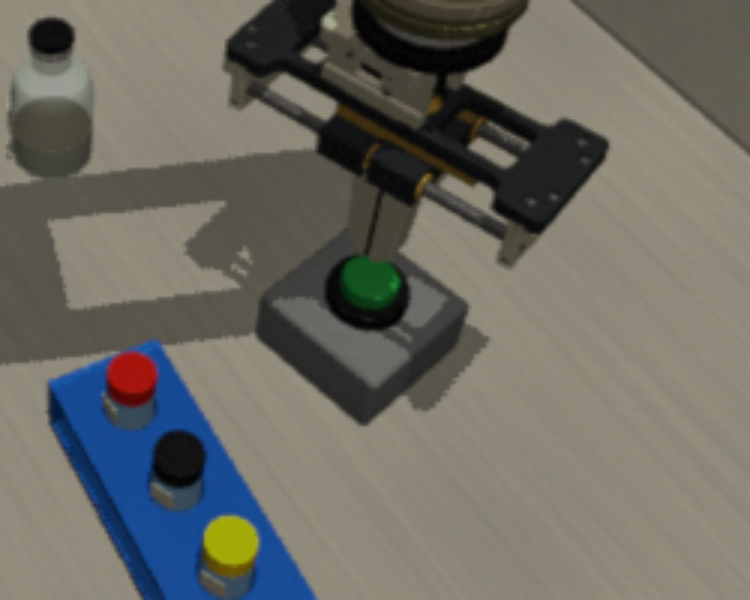

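The fingertips are centred over the green button, about 3 cm up. I'll descend gently and watch the force.

Call:
{"method": "drive_tool", "body": {
  "increments": [
    [1,0,0,-0.3,0,0,0],
    [1,0,0,-0.6,0,0,0],
    [1,0,0,-0.9,0,0,0],
    [1,0,0,-1.1,0,0,0],
    [1,0,0,-1.2,0,0,0],
    [1,0,0,-1.2,0,0,0],
    [1,0,0,-1.2,0,0,0]
  ]
}}

```text
t: 16.68
tool_pos: [0.6359, -0.1417, 0.091]
orientation: [-3.092, -0.551, 0.001]
force: [-0.6, 0.4, 1.7]
opening: 0.0002
```

Call:
{"method": "drive_tool", "body": {
  "increments": [
    [1,0,0,-0.08,0,0,0],
    [1,0,0,-0.08,0,0,0],
    [1,0,0,-0.08,0,0,0]
  ]
}}

```text
t: 16.93
tool_pos: [0.6364, -0.1419, 0.0896]
orientation: [3.092, 0.551, 0.001]
force: [-1.1, 0.1, 2.2]
opening: 0.0002
```

Call:
{"method": "drive_tool", "body": {
  "increments": [
    [1,0,0,-0.08,0,0,0],
    [1,0,0,-0.08,0,0,0],
    [1,0,0,-0.08,0,0,0]
  ]
}}

```text
t: 17.18
tool_pos: [0.6365, -0.1419, 0.0875]
orientation: [3.092, 0.551, 0.001]
force: [-0.2, 0.2, 4.4]
opening: 0.0007
```

Call:
{"method": "drive_tool", "body": {
  "increments": [
    [1,0,0,-0.08,0,0,0],
    [1,0,0,-0.08,0,0,0],
    [1,0,0,-0.08,0,0,0]
  ]
}}

```text
t: 17.43
tool_pos: [0.6365, -0.1419, 0.0862]
orientation: [3.092, 0.551, 0.002]
force: [-2.2, 0.6, 9.7]
opening: 0.0005
```

The force followed the spring and then climbed past 4.5 N to 9.7 N, so the button is on its stop. I'll press a hair more, hold briefly and take a picture.

Call:
{"method": "drive_tool", "body": {
  "increments": [
    [1,0,0,-0.04,0,0,0],
    [1,0,0,-0.04,0,0,0],
    [1,0,0,-0.04,0,0,0],
    [1,0,0,-0.04,0,0,0]
  ]
}}

```text
t: 17.77
tool_pos: [0.6366, -0.1419, 0.0861]
orientation: [3.092, 0.551, 0.002]
force: [-5.9, 1.5, 14.9]
opening: 0.0004
```

Run:
```python
from h import *
c=robot.read_camera("side"); cv2.imwrite("pics/side7.png",cv2.resize(c["image"][250:350,360:490,::-1],None,fx=6,fy=6))
s=robot.read_state();print(s["t"],s["tool_pos"],s["force"]);print([(b[0],b[2],b[3]) for b in blobs(c["image"])])
```

```text
17.8167 [ 0.63659228 -0.14192856  0.08612478] [-4.52392007  2.24720007 14.85055972]
[('red', [254, 145, 13, 10], array([260.1, 149.5])), ('red', [337, 318, 14, 17], array([343.5, 326.1])), ('yel', [275, 174, 15, 10], array([282. , 178.3])), ('yel', [368, 372, 18, 17], array([376.4, 380.4])), ('grn', [414, 294, 18, 8], array([423.8, 298.8]))]
```

View pics/side7.png

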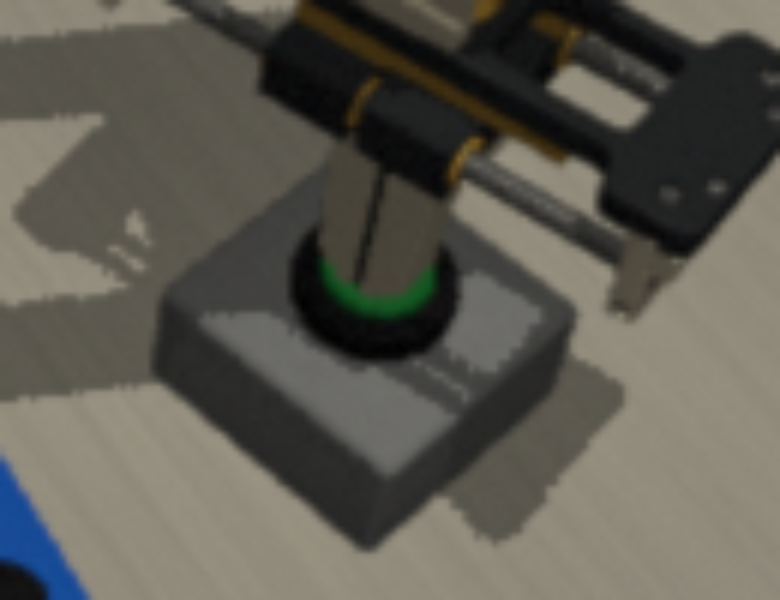

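The button is down flush in its housing with the fingertips on the green face (crop 380,300), at 15 N. Rising clear.

Call:
{"method": "drive_tool", "body": {
  "increments": [
    [1,0,0,0.2,0,0,0],
    [1,0,0,0.5,0,0,0],
    [1,0,0,1,0,0,0],
    [1,0,0,1.7,0,0,0],
    [1,0,0,2.5,0,0,0],
    [1,0,0,3.3,0,0,0],
    [1,0,0,4.1,0,0,0],
    [1,0,0,4.9,0,0,0],
    [1,0,0,5.5,0,0,0],
    [1,0,0,5.9,0,0,0],
    [1,0,0,6,0,0,0],
    [1,0,0,6,0,0,0],
    [1,0,0,6,0,0,0],
    [1,0,0,6,0,0,0],
    [1,0,0,6,0,0,0],
    [1,0,0,6,0,0,0]
  ]
}}

```text
t: 19.15
tool_pos: [0.6356, -0.1417, 0.2329]
orientation: [-3.092, -0.551, 0.003]
force: [-0.6, -0.2, -0.0]
opening: 0.0004
```

Run:
```python
from h import *
c=robot.read_camera("side"); cv2.imwrite("pics/side8.png",c["image"][...,::-1])
s=robot.read_state();print(s["t"],s["tool_pos"],s["force"]);print([(b[0],b[2],b[3]) for b in blobs(c["image"])])
```

```text
19.2 [ 0.63572694 -0.14168226  0.23320227] [0.75883194 0.15825206 0.60655737]
[('red', [254, 145, 13, 10], array([260.1, 149.5])), ('red', [337, 318, 14, 17], array([343.6, 326.2])), ('yel', [275, 174, 15, 10], array([282. , 178.3])), ('yel', [368, 372, 18, 18], array([376.4, 380.4])), ('grn', [415, 285, 18, 16], array([423.2, 292.6]))]
```

View pics/side8.png

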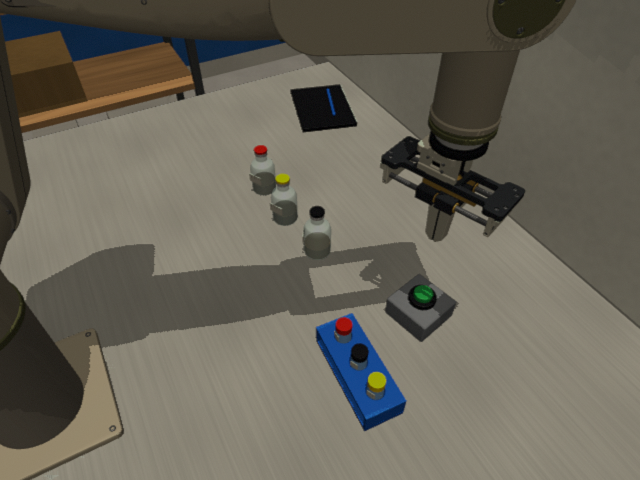

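The button is back up, with its blob at (423.2,292.6) as at the start. The caps haven't moved and the gripper is clear.

```bash
python3 -c "
from plant import robot
print(robot.close_job())"
```

```text
the job is handed in; nothing more can be done
None
```

The job is done and handed in at about 19 s of the 54 s allowed; no verdict was reported.

- **Red-capped bottle:** I held the closed fingertips about 21 mm above the cap for over 2 s, within a few millimetres of its centre.
- **Red-capped vial:** I did the same about 23 mm above its cap. A zoomed picture looked close, but the measured height, the near-zero force and the projection to within about 2 pixels fit a clear gap.
- **Green button:** I pressed it onto its stop, reading 15 N against a 4.5 N spring, and the picture showed it flush in its housing. I then rose about 15 cm clear.

In the last picture the button is back at its starting pixel position. The red and yellow caps are within half a pixel of where they started, and the black ones look unmoved by eye. The force on the tool was near zero. Bottle and vial positions from the two cameras agreed to within about 4 mm, and no check failed.

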